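# Index the rotary table to its next notch

### The job

The small indexing table on the bench is locked by a sprung plunger, the red round button near the rim of its turning plate. With the fingertips only, gripping and lifting nothing, press the button down until the plate is unlocked and turn the plate anticlockwise (seen from above) to the very next notch of the ring, then let go so that the plunger springs fully up and locks there. Leave the loose bolt, nut and ceramic cup beside the table where they stand, and do not squeeze or ram the mechanism.

Things in the scene. Friction and masses are not known exactly. Their poses are not given: they have to be found in the camera images.
- table_axis (a point): Point on the vertical turning axis of the indexing table, at the upper face of its aluminium turning plate (90 mm radius), 58 mm above the bench. An aluminium block (30 x 50 x 25 mm) is clamped in the middle of the plate; block and clamps stay within 52 mm of the axis and 37 mm above the plate.
- base: Fixed blue round base, 128 mm radius, four bolt lugs out to 151 mm; stands at any yaw. Origin on the axis at bench level. On top a fixed steel ring round the plate (radius 93 to 118 mm, upper face 54 mm above the bench) with six 14 mm wide notches, 60 degrees apart.
- button_top (a point): Centre of the upper face of the red round plunger button, 44 mm diameter, 75 mm from the axis; at rest 78.5 mm above the bench, 20 mm above the plate. Goes down with the button and round with the plate. The plunger's red locking dog stands in the ring notch at the same bearing, further out, its top nearly flush with the ring.
- peg_top (a point): Centre of the top, 100 mm above the bench, of the upright brass drive peg (12 mm diameter, its foot 20 mm wide and 4 mm high), fixed in the turning plate 75 mm from the axis and 0.48 rad (36 mm) anticlockwise of the button. A finger on the button that moves anticlockwise drags the button by friction or pushes against this peg.
- faceplate: The turning plate with all that it carries (plunger, peg, clamped block). Origin on the axis at bench level, z up; its x axis points from the axis to the button.
- table (a joint): Turn of the plate in rad, anticlockwise from above positive; 0 at the start, locked in a notch; next notch at +1.047 (60 degrees). Locked it has about 0.02 rad of play each way; unlocked it turns with 0.1 N m of friction (1.5 N at the button) and stays where it is left.
- plunger (a joint): Button travel in m: 0 at rest (up), 0.014 at the stop. Spring 4 N at first, 9.6 N at the stop. The plate is free to turn from 0.008 on; 0.010 to 0.012 is a good depth. Let go between notches, the dog rubs under the ring (about 0.007) and the plate still turns; in a notch, within 0.02 rad, it springs up by itself to below 0.001.
- bolt: Loose steel M10 bolt standing upright on its head, 17 x 19 x 51 mm, on the bench about 170 mm from the axis. Origin at the centre of its underside. To be left alone.
- nut: Loose dark steel M16 nut lying flat, 24 x 27 x 13 mm, on the bench about 175 mm from the axis. Origin at the centre of its underside. To be left alone.
- ceramic_cup: Loose pink ceramic welding cup standing upright, 19 mm diameter, 42 mm tall, on the bench about 175 mm from the axis. Origin at the centre of its underside. To be left alone.

How it is judged:
By the outcome, as a careful person would: the job done as asked, in the order asked, and still so for the second after the job is handed in, with the robot touching nothing.
It also fails if it takes over 35 s, if anything falls off the work surface, if the arm or the gripper's body presses on something with over 40 N, if the wrist force passes 120 N, or if a joint passes its speed limit or range.

### The arm

A 6-joint arm with a two-finger parallel gripper is mounted at the origin on a cart in front of the work surface, level with it; the furniture and walls round the work are solid. World frame = base frame: x ahead of the robot, y to its left, z up, the work surface at z = 0. Lengths are in mm, angles in rad, forces in N, time in s.
With the tool pointing down it reaches from about 275 to 750 mm from the base axis. Payload 10.2 kg.
Tool frame: the origin (TCP) lies on the front face of the gripper's body, between the roots of the fingers; the fingertips stand 73 mm ahead of it and the grasp point (between the pads) lies 54 mm ahead of it; z points along the fingers, y is the line along which they close (so a half turn about z gives the same grasp; the last joint's range is limited). The gripper opens to 85 mm and grips with 20 to 120 N. Pads are 22 mm wide; open, the fingers measure 114 mm over their backs; the gripper's body (76 mm by 85 mm) begins 54 mm behind the grasp point. The pads swing forward as they close: fully open they stand 13 mm farther back than shut.
Start: joints at [-1.356, 0.313, 1.498, -0, 1.331, -0.223], TCP at [222.561, -475.498, 303.894] pointing down, gripper open.
Joint ranges: [-2.94, 2.94], [-0.97, 2.17], [0.19, 2.56], [-1.23, 4.37], [0.02, 3.11], [-2.88, 2.88]. Speed limits (rad/s): [2.39, 2.39, 3.01, 3.14, 3.14, 3.14].

### API

Orientations are given as a unit quaternion [w, x, y, z].
In Python, from rig import * gives the robot as it stands.
- The arm moves only by the tool step_arm, never from a script. Its argument "plan" is a list of rows, each an object with "offset": the shift along the tool's x, y, z in cm, a list of three; "rot": the turn, a rotation vector about the tool's x, y, z in degrees, a list of three; "gripper": the finger opening in cm, from 0 to 8.54. In form: [{"offset": [x, y, z], "rot": [wx, wy, wz], "gripper": gripper}, ...]. A call has 1 to 12 rows; each row is the pose to reach, as a shift and turn from the pose commanded when the call began, along the tool's axes at that moment; what a row does not reach only later rows make up. A row lasts 1/10 s, in which the tool goes at most 50 mm and 8.59 degrees, less where a joint would pass 70% of its speed; a pose out of reach is approached as far as the arm can. A call with a gripper value outside its range is refused whole. The fingers move at their own pace and stop on an object; "squeeze" is the grip in N (left out, the last holds). Time passes only in rows, so rows that repeat a pose let the fingers close. It gives the time, the measured TCP pose, the force, the opening and the grip force at its end, in the units of the state.
- sense(): the state, without advancing time (a new reading comes with each control period).
- capture(name): name is "scene" or "top"; returns a dict with "color" (400x640x3 uint8, red, green, blue), "depth" (400x640 float32, mm along the optical axis (not along the pixel's ray), 0 where there is no reading), "vertical_fov" (degrees; the focal length in pixels is half the picture's height over the tangent of half this angle, whatever the lens; pixels are square), "cx", "cy" (the principal point, pixels), "rvec" (rotation vector, rad) and "tvec" (3), from world to camera coordinates, as OpenCV has them. Camera axes: x right, y down, z forward; pixel columns grow to the right and rows downward; lengths in mm; the calibration is good to about 2 mm. A picture is of the moment at which its call begins.
- finish_job(): hands the job in; it is judged then, once.
The state is a dict: "time_s": time; "joints": joint angles; "dq": joint speeds; "tau": joint torques, N m; "eef_pos": TCP position; "ee_rot": TCP orientation; "force": force on the tool from outside, world axes, zero at the start; "wrist_torque": the same for the moment, N m; "grip_width": opening from 0.0 (shut) to 1.0 (fully open); "grip_force": force on a finger pad.
Only numpy, scipy, OpenCV 4.12 (cv2) and the standard library are available. Lean on these libraries where they do the work, as an engineer would, in place of code of your own. Each camera call takes 0.05 s, during which the arm holds its last target. There are 200 camera calls.

## Working session

There is one attempt and no reset: what is moved stays moved. The work goes in short steps, Python scripts to look and compute and a tool call to move; the robot and the scene stay as the last step left them, time stands still between calls to the robot, and variables do not carry over. Pictures are saved under pics/ and viewed, at most 10 in all, crops included, and the job is handed in when it is done.

Besides the shell and the picture viewer there is one more tool, called after "Emit:" as name(argument=value, ...) on one line, values as JSON. step_arm: Moves the arm, as the interface text tells. Its arguments: {"type":"object","properties":{"plan":{"type":"array"},"squeeze":{"type":"number"}},"required":["plan"]}

```bash
mkdir -p pics; ls
cat > h.py <<'E'
from rig import *
import numpy as np, cv2
def cam(n):
    c=capture(n); f=200/np.tan(np.radians(c["vertical_fov"])/2)
    c["R"]=cv2.Rodrigues(np.array(c["rvec"],float))[0]; c["t"]=np.array(c["tvec"],float); c["f"]=f
    return c
def toplane(c,u,v,z):
    d=c["R"].T@np.array([(u-c["cx"])/c["f"],(v-c["cy"])/c["f"],1]); o=-c["R"].T@c["t"]
    return o+d*(z-o[2])/d[2]
def save(c,n): cv2.imwrite("pics/"+n,c["color"][:,:,::-1])
def cloud(c):
    v,u=np.mgrid[:400,:640]; d=c["depth"]
    p=np.stack([(u-c["cx"])/c["f"]*d,(v-c["cy"])/c["f"]*d,d],-1)-c["t"]
    P=p@c["R"]; P[d<=0]=np.nan; return P
E
python3 - <<'E'
from h import *
for n in("scene","top"):
    c=cam(n); save(c,n+"0.png"); print(n,c["f"],-c["R"].T@c["t"],c["R"].round(2).tolist())
print(sense())
E
```

```text
pics
scene 434.1828499204905 [ 21.39256531 508.50594335 777.94636854] [[-0.71, -0.71, -0.02], [-0.48, 0.5, -0.72], [0.52, -0.51, -0.69]]
top 367.90162575613715 [422.38016656   5.60520178 949.29924404] [[0.03, -1.0, 0.02], [-0.98, -0.03, -0.17], [0.17, -0.01, -0.98]]
{'time_s': 0.1, 'joints': array([-1.35636663e+00,  3.13373223e-01,  1.49838398e+00, -2.91045751e-05,
        1.33096068e+00, -2.23401581e-01]), 'dq': array([-0.0005886 , -0.00126602, -0.00095517,  0.00045825, -0.00067282,
       -0.0006643 ]), 'tau': array([ 1.69773222e-03, -4.12900150e+01, -2.60143161e+01, -1.83804345e-04,
        3.01771215e-03,  5.68236061e-06]), 'eef_pos': array([ 222.53809557, -475.33514678,  303.39429466]), 'ee_rot': array([-5.62670496e-04,  9.76132608e-01,  2.17174619e-01, -1.16098300e-05]), 'force': array([ 0.08504178, -0.29940974,  0.24347604]), 'wrist_torque': array([-0.02232208,  0.00425836, -0.03783587]), 'grip_force': 0.0, 'grip_width': 0.997953487658073}
```

View pics/top0.png

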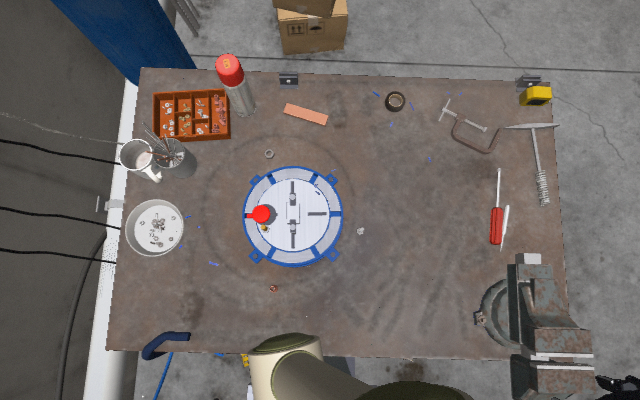

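View pics/scene0.png

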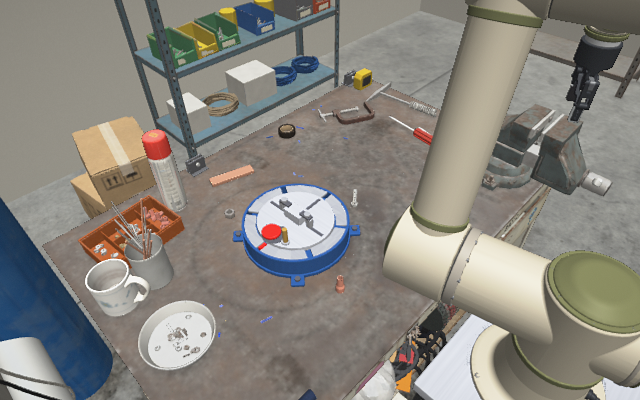

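The top view shows the table centre near (293,214), the button at (262,213) and the peg at (264,228). The loose parts are the cup (273,288), nut (269,154) and bolt (360,231). The scene view agrees, so next I measure.

```bash
cat >> h.py <<'E'
def blobs(c,lo,hi,box,mina=8):
    hsv=cv2.cvtColor(c["color"],cv2.COLOR_RGB2HSV)
    h=(hsv[...,0].astype(int)+10)%180
    m=((h>=lo[0])&(h<=hi[0])&(hsv[...,1]>=lo[1])&(hsv[...,2]>=lo[2])).astype(np.uint8)
    k=np.zeros_like(m); u0,v0,u1,v1=box; k[v0:v1,u0:u1]=1; m*=k
    n,l,s,ce=cv2.connectedComponentsWithStats(m)
    return m,[(s[i],ce[i]) for i in range(1,n) if s[i][4]>=mina],l
E
python3 - <<'E'
from h import *
for n,box in(("top",(235,160,350,272)),("scene",(228,175,365,285))):
    c=cam(n); P=cloud(c); p=P[box[1]:box[3],box[0]:box[2]]
    z=p[...,2]
    col=c["color"][box[1]:box[3],box[0]:box[2]]
    # ring+plate points 50..62: circle extents
    q=p[(z>50)&(z<62)]; q=q[np.isfinite(q[:,0])]
    (cx,cy),r=cv2.minEnclosingCircle(q[:,:2].astype(np.float32)); print(n,"disc",cx,cy,r,np.median(q[:,2]),len(q))
    # blue outline, base
    m,b,l=blobs(c,(110,120,60),(135,255,255),box,100)
    for s,ce in b: print(" blue",s,ce,toplane(c,*ce,50))
    m,b,l=blobs(c,(0,150,100),(18,255,255),box)
    for s,ce in b: print(" red",s,ce,toplane(c,*ce,78.5),np.nanmedian(P[...,2][m>0]))
    m,b,l=blobs(c,(22,90,60),(45,255,255),box,4)
    for s,ce in b: print(" brass",s,ce,toplane(c,*ce,100), [np.nanmax(P[...,2][l==i]) for i in range(1,3) if (l==i).any()])
    x0=(240,195,285,240) if n=="top" else (245,215,305,255)
    cv2.imwrite(f"pics/{n}c.png",cv2.resize(c["color"][box[1]:box[3],box[0]:box[2],::-1],None,fx=5,fy=5,interpolation=cv2.INTER_CUBIC))
E
```

```text
top disc 558.6852416992188 67.76469421386719 124.38896942138672 56.2739229538963 6636
 blue [ 242  166  101  101 1386] [295.12554113 224.03679654] [534.5836117   59.83013786  50.        ]
 red [247 205  23  18 276] [259.79710145 213.72826087] [553.14103863 143.35404158  78.5       ] 77.82490662569737
 brass [261 225   6   6  28] [263.60714286 227.5       ] [517.99479491 129.28374064 100.        ] [np.float64(103.50596194827963)]
scene disc 556.2831420898438 37.33029556274414 151.76516723632812 56.115204145237875 5581
 blue [ 233  184  127  101 2535] [297.7964497  250.48560158] [489.27500819 122.15434277  50.        ]
 red [262 224  19  16 241] [270.90456432 231.42738589] [551.95445691 141.64321164  78.5       ] 78.06698402905323
 red [258 242   9   8  29] [261.89655172 245.62068966] [534.85349249 181.04840338  78.5       ] 78.06698402905323
 brass [282 228   6  15  68] [284.47058824 234.60294118] [508.44649251 138.93664383 100.        ] [np.float64(101.50418185852465)]
```

View pics/topc.png

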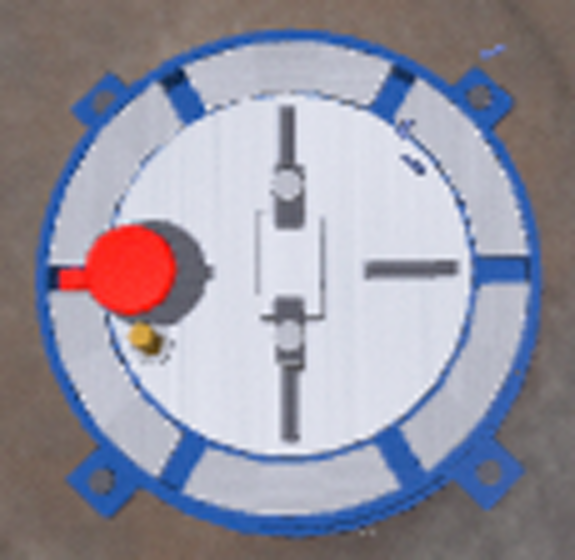

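Run:
```python
from h import *
c=cam("top"); P=cloud(c)
# ring outer circle: bright grey pixels at ring, low saturation, ray cast to z=54
hsv=cv2.cvtColor(c["color"],cv2.COLOR_RGB2HSV)
m=((hsv[...,1]<45)&(hsv[...,2]>140)).astype(np.uint8)
k=np.zeros_like(m);k[160:272,238:350]=1;m*=k
n,l,s,ce=cv2.connectedComponentsWithStats(m); 
pts=np.argwhere((l>0)&(s[l,4]>60))[:,::-1]
h=cv2.convexHull(pts.astype(np.int32))[:,0]
W=np.array([toplane(c,*p,54)[:2] for p in h])
A=np.c_[2*W,np.ones(len(W))]; x=np.linalg.lstsq(A,(W**2).sum(1),rcond=None)[0]
r=np.sqrt(x[2]+x[0]**2+x[1]**2); print("axis",x[:2],"r",r, "res",np.abs(np.hypot(*(W-x[:2]).T)-r).max())
axc=x[:2]
for nm,u,v,z in(("btn",261,213.8,78.5),("peg",263.6,227.5,98),("dog",249,215.6,54),("opp notch",335.2,213.8,50),("cup",273,288,42),("nut",269,154,13),("bolt",360,231,51)):
    w=toplane(c,u,v,z)[:2]-axc; print(nm,w+axc,np.hypot(*w),np.arctan2(w[1],w[0]))
red=blobs(c,(0,150,100),(18,255,255),(235,160,350,272))[0]>0
q=P[red&(P[...,2]>75)]; print("btn depth",(q.min(0)+q.max(0))/2,q.mean(0),np.ptp(q,axis=0))
c=cam("scene");P=cloud(c)
red=blobs(c,(0,150,100),(18,255,255),(228,175,365,285))[0]>0
q=P[red&(P[...,2]>75)]; print("btn depth sc",(q.min(0)+q.max(0))/2,q.mean(0),np.ptp(q,axis=0))
q=P[red&(P[...,2]<60)]; print("dog sc",q.mean(0))
m,b,l=blobs(c,(22,90,60),(45,255,255),(228,175,365,285),4); q=P[(m>0)&(P[...,2]>75)]; print("peg sc",q.mean(0),q.max(0))
```

```text
axis [558.3279416   67.56314581] r 116.89609398796914 res 0.5397497423202537
btn [553.05945249 140.48205004] 73.10898420201305 1.6429223433231184
peg [518.21944004 129.59150147] 73.86615464836522 2.1447886655954678
dog [551.34135551 173.33026644] 105.99762352254547 1.63675681368101
opp notch [563.18573574 -38.11818133] 105.7929159775525 -1.5248622224300572
cup [379.17179538 106.93028364] 183.4303580888883 2.9252937335280462
nut [723.25646941 138.81196764] 179.66027356953794 0.40778319458957
bolt [522.25674746 -99.97349214] 171.37577454827888 -1.7828623859210417
btn depth [554.04907757 141.85815367  78.596766  ] [553.86288567 141.99393045  78.18651761] [41.59126808 40.70139704  6.86516631]
btn depth sc [553.81193306 140.24562646  79.16351568] [553.13210855 140.82523236  78.44713617] [40.14520394 40.11637526  7.5060971 ]
dog sc [553.65215999 169.03915349  52.89461527]
peg sc [518.96707335 131.28941254  90.67344001] [525.97839066 135.00419205 102.65574077]
```

```bash
cat >> h.py <<'E'
from scipy.spatial.transform import Rotation as Ro
AX=np.array([558.3,67.6])
def row(beta,r,z,show=True):
    s=sense(); w,x,y,zz=s["ee_rot"]; R=Ro.from_quat([x,y,zz,w])
    T=Ro.from_matrix(np.array([[np.sin(beta),-np.cos(beta),0],[-np.cos(beta),-np.sin(beta),0],[0,0,-1]]).T)
    p=np.r_[AX+r*np.array([np.cos(beta),np.sin(beta)]),z]
    o=R.inv().apply(p-s["eef_pos"])/10; rv=np.degrees((R.inv()*T).as_rotvec())
    print(beta,"p",p.round(1),"off",o.round(2),"rot",rv.round(2))
E
python3 - <<'E'
from h import *
row(1.75,77,200); row(1.75,77,170)
E
```

```text
1.75 p [544.6 143.4 200. ] off [ 55.4  -42.39  10.4 ] rot [-0.03 -0.   14.82]
1.75 p [544.6 143.4 170. ] off [ 55.4  -42.39  13.4 ] rot [-0.03 -0.   14.82]
```

Emit:
step_arm(plan=[{"offset":[27.7,-21.2,3],"rot":[0,0,7.4],"gripper":0},{"offset":[27.7,-21.2,3],"rot":[0,0,7.4],"gripper":0},{"offset":[27.7,-21.2,3],"rot":[0,0,7.4],"gripper":0},{"offset":[27.7,-21.2,3],"rot":[0,0,7.4],"gripper":0},{"offset":[27.7,-21.2,3],"rot":[0,0,7.4],"gripper":0},{"offset":[27.7,-21.2,3],"rot":[0,0,7.4],"gripper":0},{"offset":[55.4,-42.4,10.4],"rot":[0,0,14.8],"gripper":0},{"offset":[55.4,-42.4,10.4],"rot":[0,0,14.8],"gripper":0},{"offset":[55.4,-42.4,10.4],"rot":[0,0,14.8],"gripper":0},{"offset":[55.4,-42.4,10.4],"rot":[0,0,14.8],"gripper":0},{"offset":[55.4,-42.4,10.4],"rot":[0,0,14.8],"gripper":0},{"offset":[55.4,-42.4,10.4],"rot":[0,0,14.8],"gripper":0}], squeeze=20)

```text
time_s: 1.5
eef_pos: [494.6, 48.1, 221.2]
ee_rot: [0.0, 0.996, 0.09, 0.0]
force: [0.6, -1.0, 0.3]
grip_width: -0.006
grip_force: 0.0
```

Run:
```python
from h import *
row(1.75,77,200)
```

```text
1.75 p [544.6 143.4 200. ] off [ 6.62 -8.48  2.12] rot [ 0.01 -0.02  0.03]
```

Emit:
step_arm(plan=[{"offset":[6.6,-8.5,2.1],"rot":[0,0,0],"gripper":0},{"offset":[6.6,-8.5,2.1],"rot":[0,0,0],"gripper":0},{"offset":[6.6,-8.5,2.1],"rot":[0,0,0],"gripper":0},{"offset":[6.6,-8.5,2.1],"rot":[0,0,0],"gripper":0},{"offset":[6.6,-8.5,2.1],"rot":[0,0,0],"gripper":0},{"offset":[6.6,-8.5,2.1],"rot":[0,0,0],"gripper":0}])

```text
time_s: 2.1
eef_pos: [543.6, 140.1, 201.0]
ee_rot: [0.0, 0.996, 0.089, 0.0]
force: [-0.0, 1.1, 0.4]
grip_width: -0.005
grip_force: 0.0
```

Run:
```python
from h import *
row(1.75,77,170);print(sense()["force"])
c=cam("scene"); cv2.imwrite("pics/s1.png",cv2.resize(c["color"][100:300,180:430,::-1],None,fx=3,fy=3,interpolation=cv2.INTER_CUBIC))
```

```text
1.75 p [544.6 143.4 170. ] off [ 0.15 -0.31  3.1 ] rot [ 0.01 -0.02 -0.08]
[-0.04374956  1.05416012  0.43223588]
```

View pics/s1.png

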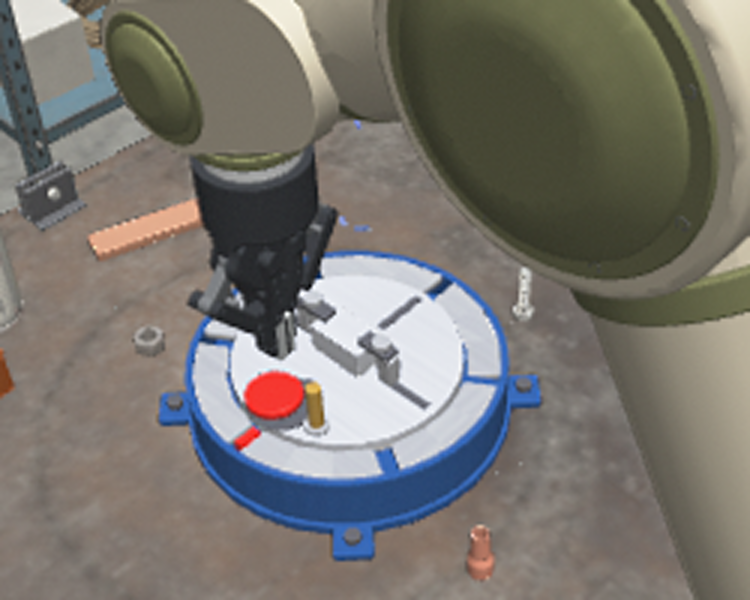

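The fingers stand shut above the far part of the button, with the knuckles sticking out radially. I check how far they clear the block and where the tip height is.

Run:
```python
from h import *
c=cam("scene");P=cloud(c); s=sense(); e=s["eef_pos"]; print(e,s["force"])
d=P-e; w,x,y,z=s["ee_rot"]; q=Ro.from_quat([x,y,z,w]).inv().apply(d.reshape(-1,3)); 
q=q[np.isfinite(q[:,0])&(abs(q[:,0])<40)&(q[:,2]>-20)&(q[:,2]<85)]
for a in range(-80,80,10):
    k=q[(q[:,1]>=a)&(q[:,1]<a+10)]
    if len(k): print(a,len(k),"max z ahead",k[:,2].max().round(1),"x",k[:,0].min().round(),k[:,0].max().round())
```

```text
[543.67148546 140.25736459 200.98982975] [ 0.11021044 -0.11279682  1.31699867]
-70 3 max z ahead -15.1 x -13.0 -2.0
-60 46 max z ahead -2.0 x -15.0 11.0
-50 45 max z ahead 9.5 x -13.0 -3.0
-40 35 max z ahead 20.8 x -13.0 -3.0
-30 40 max z ahead 27.1 x -15.0 8.0
-20 170 max z ahead 62.1 x -18.0 16.0
-10 104 max z ahead 72.9 x -18.0 7.0
0 119 max z ahead 67.9 x -19.0 -8.0
10 44 max z ahead 64.3 x -18.0 -5.0
20 28 max z ahead 28.2 x -17.0 -7.0
30 50 max z ahead 23.3 x -13.0 -3.0
40 62 max z ahead 13.1 x -13.0 -0.0
50 27 max z ahead -2.2 x -13.0 -3.0
60 2 max z ahead -14.2 x -13.0 -10.0
```

Emit:
step_arm(plan=[{"offset":[0.15,-0.3,2],"rot":[0,0,0],"gripper":0},{"offset":[0.15,-0.3,3.6],"rot":[0,0,0],"gripper":0},{"offset":[0.15,-0.3,4.4],"rot":[0,0,0],"gripper":0},{"offset":[0.15,-0.3,4.6],"rot":[0,0,0],"gripper":0},{"offset":[0.15,-0.3,4.6],"rot":[0,0,0],"gripper":0},{"offset":[0.15,-0.3,4.6],"rot":[0,0,0],"gripper":0}])

```text
time_s: 2.8
eef_pos: [545.0, 144.5, 155.3]
ee_rot: [0.0, 0.996, 0.09, 0.001]
force: [-0.4, 0.1, 0.3]
grip_width: -0.001
grip_force: 0.0
```

Run:
```python
from h import *
s=sense();print(s["eef_pos"],s["force"],s["dq"].round(3));row(1.75,77,141)
```

```text
[544.99959223 144.50321303 155.25651063] [-0.38507161  0.07515364  0.30210047] [ 0.004 -0.001  0.    -0.001 -0.001  0.001]
1.75 p [544.6 143.4 141. ] off [-0.06  0.1   1.43] rot [ 0.01 -0.07  0.  ]
```

Now press about 11 mm deep, gently.

Emit:
step_arm(plan=[{"offset":[0,0.1,0.3],"rot":[0,0,0],"gripper":0},{"offset":[0,0.1,0.5],"rot":[0,0,0],"gripper":0},{"offset":[0,0.1,0.7],"rot":[0,0,0],"gripper":0},{"offset":[0,0.1,0.9],"rot":[0,0,0],"gripper":0},{"offset":[0,0.1,1.1],"rot":[0,0,0],"gripper":0},{"offset":[0,0.1,1.3],"rot":[0,0,0],"gripper":0},{"offset":[0,0.1,1.4],"rot":[0,0,0],"gripper":0},{"offset":[0,0.1,1.4],"rot":[0,0,0],"gripper":0},{"offset":[0,0.1,1.4],"rot":[0,0,0],"gripper":0}])

```text
time_s: 3.7
eef_pos: [545.2, 143.6, 141.0]
ee_rot: [0.0, 0.996, 0.09, 0.001]
force: [0.3, -0.9, 6.9]
grip_width: -0.002
grip_force: 3.6
```

Run:
```python
from h import *
s=sense();print(s["eef_pos"],s["force"],s["wrist_torque"])
for b in np.arange(1.75,3.0,0.1): row(b,77,141)
```

```text
[545.18000921 143.55812329 141.02230086] [ 0.28636129 -0.85226784  6.85717235] [-0.24894224  0.06857856  0.04650187]
1.75 p [544.6 143.4 141. ] off [-0.06  0.01  0.  ] rot [ 0.02 -0.06  0.02]
1.85 p [537.1 141.6 141. ] off [-0.83  0.05  0.  ] rot [ 0.02 -0.06 -5.71]
1.9500000000000002 p [529.8 139.1 141. ] off [-1.59  0.16  0.  ] rot [  0.03  -0.06 -11.44]
2.0500000000000003 p [522.8 135.9 141. ] off [-2.34  0.35 -0.  ] rot [  0.03  -0.06 -17.17]
2.1500000000000004 p [516.2 132.  141. ] off [-3.06  0.61 -0.  ] rot [  0.03  -0.06 -22.9 ]
2.2500000000000004 p [509.9 127.5 141. ] off [-3.75  0.95 -0.  ] rot [  0.04  -0.06 -28.63]
2.3500000000000005 p [504.2 122.4 141. ] off [-4.41  1.35 -0.  ] rot [  0.04  -0.06 -34.36]
2.4500000000000006 p [499.  116.7 141. ] off [-5.02  1.82 -0.  ] rot [ 4.000e-02 -5.000e-02 -4.009e+01]
2.5500000000000007 p [494.4 110.5 141. ] off [-5.59  2.34 -0.  ] rot [  0.05  -0.05 -45.82]
2.650000000000001 p [490.4 103.9 141. ] off [-6.1   2.92 -0.  ] rot [ 5.000e-02 -5.000e-02 -5.155e+01]
2.750000000000001 p [487.1  97.  141. ] off [-6.54  3.55 -0.  ] rot [ 5.000e-02 -5.000e-02 -5.728e+01]
2.850000000000001 p [484.6  89.7 141. ] off [-6.93  4.21 -0.  ] rot [ 5.000e-02 -5.000e-02 -6.301e+01]
2.950000000000001 p [482.7  82.3 141. ] off [-7.24  4.92 -0.  ] rot [ 6.000e-02 -4.000e-02 -6.874e+01]
```

Emit:
step_arm(plan=[{"offset":[0,0,0.07],"rot":[0,0,0],"gripper":0},{"offset":[0,0,0.07],"rot":[0,0,0],"gripper":0},{"offset":[-0.4,0.02,0.07],"rot":[0,0,-2.9],"gripper":0},{"offset":[-0.83,0.05,0.07],"rot":[0,0,-5.7],"gripper":0},{"offset":[-1.2,0.1,0.07],"rot":[0,0,-8.6],"gripper":0},{"offset":[-1.59,0.16,0.07],"rot":[0,0,-11.4],"gripper":0},{"offset":[-1.59,0.16,0.07],"rot":[0,0,-11.4],"gripper":0}])

```text
time_s: 4.4
eef_pos: [529.8, 139.1, 140.5]
ee_rot: [0.0, 0.982, 0.189, 0.001]
force: [-0.8, -1.3, 6.6]
grip_width: -0.006
grip_force: 3.7
```

Run:
```python
from h import *
s=sense();print(s["eef_pos"],s["force"],s["wrist_torque"])
c=cam("scene");P=cloud(c)
m,b,l=blobs(c,(0,150,100),(18,255,255),(228,175,365,285))
for S,ce in b: print("red",S,ce,np.nanmedian(P[(l==l[int(ce[1]),int(ce[0])])],axis=0))
m2,b2,l2=blobs(c,(22,90,60),(45,255,255),(228,175,365,285),4)
for S,ce in b2: print("brass",S,ce)
q=P[(m2>0)&(P[...,2]>75)]; print("peg sc",q.mean(0),"bearing",np.arctan2(*(q.mean(0)[:2]-AX)[::-1]))
cv2.imwrite("pics/s2.png",cv2.resize(c["color"][150:300,220:380,::-1],None,fx=4,fy=4,interpolation=cv2.INTER_CUBIC))
for b in np.arange(1.95,2.8,0.1): row(b,77,140.5)
```

```text
[529.83999218 139.11300895 140.52988594] [-0.76982638 -1.30883292  6.56227356] [-0.17539748  0.08492787  0.00025827]
red [267 234  20  12 118] [274.93220339 240.22033898] [531.40237642 148.6972011   67.23754129]
brass [289 228   6  15  69] [291.33333333 235.20289855]
peg sc [506.98517669 122.70483386  93.62327793] bearing 2.320595715275163
1.95 p [529.8 139.1 140.5] off [-0.01 -0.   -0.  ] rot [ 0.05 -0.09 -0.02]
2.05 p [522.8 135.9 140.5] off [-0.78  0.04 -0.  ] rot [ 0.05 -0.09 -5.75]
2.1499999999999995 p [516.2 132.  140.5] off [-1.54  0.15 -0.  ] rot [  0.05  -0.09 -11.48]
2.2499999999999996 p [509.9 127.5 140.5] off [-2.28  0.34 -0.  ] rot [  0.06  -0.09 -17.21]
2.3499999999999996 p [504.2 122.4 140.5] off [-3.01  0.61 -0.01] rot [  0.06  -0.08 -22.94]
2.4499999999999993 p [499.  116.7 140.5] off [-3.7   0.94 -0.01] rot [  0.07  -0.08 -28.67]
2.549999999999999 p [494.4 110.5 140.5] off [-4.35  1.34 -0.01] rot [  0.07  -0.08 -34.4 ]
2.649999999999999 p [490.4 103.9 140.5] off [-4.97  1.81 -0.01] rot [  0.08  -0.07 -40.13]
2.749999999999999 p [487.1  97.  140.5] off [-5.53  2.33 -0.01] rot [  0.08  -0.07 -45.86]
```

View pics/s2.png

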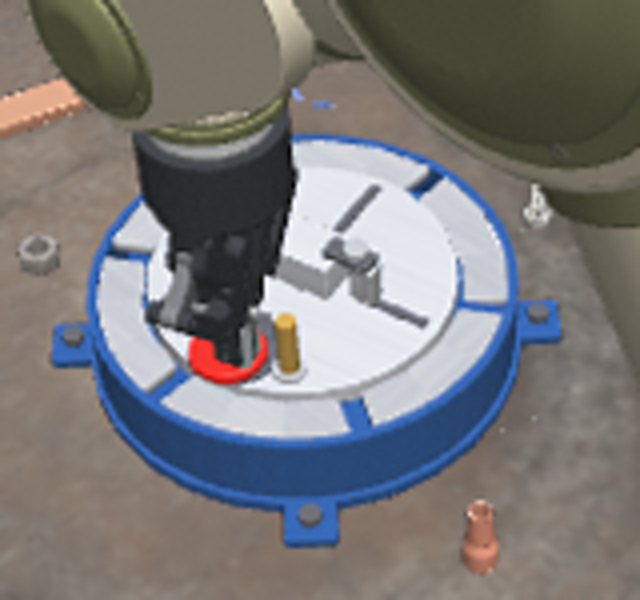

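The plate is unlocked and has turned about 0.20 rad with no slip (peg bearing 2.12 to 2.32). The button is 11 mm down, so I carry on.

Emit:
step_arm(plan=[{"offset":[-0.4,0.02,0],"rot":[0,0,-2.9],"gripper":0},{"offset":[-0.78,0.04,0],"rot":[0,0,-5.7],"gripper":0},{"offset":[-1.16,0.09,0],"rot":[0,0,-8.6],"gripper":0},{"offset":[-1.54,0.15,0],"rot":[0,0,-11.5],"gripper":0},{"offset":[-1.92,0.24,0],"rot":[0,0,-14.3],"gripper":0},{"offset":[-2.28,0.34,0],"rot":[0,0,-17.2],"gripper":0},{"offset":[-2.65,0.47,0],"rot":[0,0,-20.0],"gripper":0},{"offset":[-3.01,0.61,0],"rot":[0,0,-22.9],"gripper":0},{"offset":[-3.36,0.77,0],"rot":[0,0,-25.8],"gripper":0},{"offset":[-3.7,0.94,0],"rot":[0,0,-28.7],"gripper":0},{"offset":[-4.03,1.13,0],"rot":[0,0,-31.5],"gripper":0},{"offset":[-4.35,1.34,0],"rot":[0,0,-34.4],"gripper":0}])

```text
time_s: 5.65
eef_pos: [494.5, 110.8, 140.4]
ee_rot: [0.0, 0.882, 0.471, 0.001]
force: [0.6, 0.4, 7.2]
grip_width: 0.001
grip_force: 3.7
```

```bash
cat >> h.py <<'E'
def look():
    s=sense();print(s["time_s"],s["eef_pos"],s["force"])
    c=cam("scene");P=cloud(c)
    m,b,l=blobs(c,(0,150,100),(18,255,255),(228,175,365,285)); q=P[(m>0)&(P[...,2]>60)]
    if len(q): print("red",len(q),np.nanmedian(q,axis=0),"bearing",np.arctan2(*(q.mean(0)[:2]-AX)[::-1]))
    m2,b2,l2=blobs(c,(22,90,60),(45,255,255),(228,175,365,285),4)
    q=P[(m2>0)&(P[...,2]>75)]
    if len(q): print("peg",len(q),q.mean(0),"bearing",np.arctan2(*(q.mean(0)[:2]-AX)[::-1]))
    return c
E
python3 - <<'E'
from h import *
c=look()
for b in np.arange(2.55,2.81,0.05): row(b,77,140.5)
E
```

```text
5.65 [494.54495144 110.83867955 140.44343733] [0.5839326  0.39343314 7.22180206]
red 164 [502.84008159 122.9854827   67.87305782] bearing 2.363190213933842
peg 48 [484.14566035  85.42620664  90.75592104] bearing 2.905675823525591
2.55 p [494.4 110.5 140.5] off [ 0.02  0.01 -0.01] rot [ 0.08 -0.07  0.24]
2.5999999999999996 p [492.3 107.3 140.5] off [-0.37  0.01 -0.01] rot [ 0.08 -0.06 -2.62]
2.6499999999999995 p [490.4 103.9 140.5] off [-0.75  0.04 -0.01] rot [ 0.08 -0.06 -5.49]
2.6999999999999993 p [488.7 100.5 140.5] off [-1.14  0.09 -0.01] rot [ 0.08 -0.06 -8.35]
2.749999999999999 p [487.1  97.  140.5] off [-1.52  0.15 -0.01] rot [  0.08  -0.06 -11.22]
2.799999999999999 p [485.7  93.4 140.5] off [-1.89  0.24 -0.01] rot [  0.08  -0.06 -14.08]
```

Emit:
step_arm(plan=[{"offset":[-0.37,0.01,0],"rot":[0,0,-2.7],"gripper":0},{"offset":[-0.75,0.04,0],"rot":[0,0,-5.5],"gripper":0},{"offset":[-1.14,0.09,0],"rot":[0,0,-8.4],"gripper":0},{"offset":[-1.52,0.15,0],"rot":[0,0,-11.2],"gripper":0},{"offset":[-1.77,0.21,0],"rot":[0,0,-13.2],"gripper":0},{"offset":[-1.77,0.21,0],"rot":[0,0,-13.2],"gripper":0},{"offset":[-1.77,0.21,0],"rot":[0,0,-13.2],"gripper":0}])

```text
time_s: 6.4
eef_pos: [486.0, 94.8, 140.2]
ee_rot: [0.0, 0.823, 0.568, 0.0]
force: [-1.8, -0.8, 7.4]
grip_width: -0.001
grip_force: 3.8
```

Run:
```python
from h import *
c=look()
row(2.785,77,140.5);row(2.785,77,160)
cv2.imwrite("pics/s3.png",cv2.resize(c["color"][150:300,220:380,::-1],None,fx=4,fy=4,interpolation=cv2.INTER_CUBIC))
```

```text
6.4 [486.00945914  94.84099354 140.16261148] [-1.75912832 -0.79179842  7.41122274]
red 173 [491.22184401 107.98851003  67.55336569] bearing 2.5941540634569815
peg 3 [471.29735338  83.40823231 145.22628082] bearing 2.9618552093891886
2.785 p [486.1  94.5 140.5] off [-0.03  0.02 -0.03] rot [ 0.03 -0.01 -0.28]
2.785 p [486.1  94.5 160. ] off [-0.03  0.03 -1.98] rot [ 0.03 -0.01 -0.28]
```

View pics/s3.png

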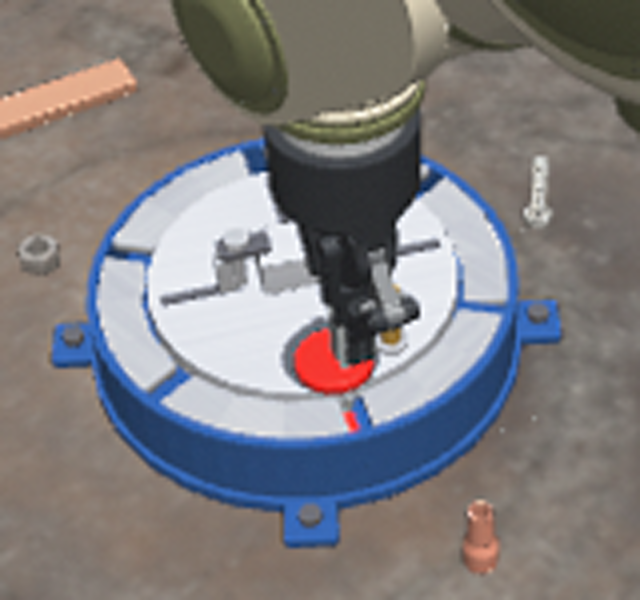

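The dog shows in the target notch, slightly short (blue gap on its anticlockwise side at about (365,415) in the crop). I nudge about 0.025 rad more and then ease up.

Emit:
step_arm(plan=[{"offset":[-0.1,0,-0.05],"rot":[0,0,-0.7],"gripper":0},{"offset":[-0.2,0.01,-0.1],"rot":[0,0,-1.4],"gripper":0},{"offset":[-0.2,0.01,-0.1],"rot":[0,0,-1.4],"gripper":0},{"offset":[-0.2,0.01,-0.1],"rot":[0,0,-1.4],"gripper":0}])

```text
time_s: 6.85
eef_pos: [485.4, 93.1, 141.2]
ee_rot: [0.0, 0.816, 0.578, 0.0]
force: [-1.8, 1.4, 7.5]
grip_width: -0.002
grip_force: 3.5
```

Run:
```python
from h import *
c=look()
row(2.81,77,150)
cv2.imwrite("pics/s4.png",cv2.resize(c["color"][220:280,280:340,::-1],None,fx=8,fy=8,interpolation=cv2.INTER_CUBIC))
```

```text
6.85 [485.41002101  93.14034288 141.15437723] [-1.75118394  1.37327838  7.50509666]
red 180 [490.08925598 107.01996755  68.27960307] bearing 2.612434036902075
2.81 p [485.5  92.7 150. ] off [-0.04  0.02 -0.88] rot [ 0.03 -0.04 -0.32]
```

View pics/s4.png

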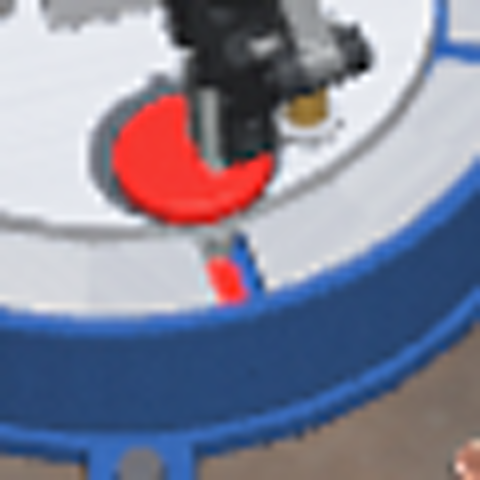

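Emit:
step_arm(plan=[{"offset":[0,0,-0.3],"rot":[0,0,0],"gripper":0},{"offset":[0,0,-0.6],"rot":[0,0,0],"gripper":0},{"offset":[0,0,-0.8],"rot":[0,0,0],"gripper":0},{"offset":[0,0,-0.8],"rot":[0,0,0],"gripper":0}])

```text
time_s: 7.3
eef_pos: [485.4, 93.0, 149.0]
ee_rot: [0.0, 0.816, 0.578, 0.0]
force: [-0.4, 1.0, 3.4]
grip_width: -0.003
grip_force: 2.1
```

Run:
```python
from h import *
c=look();row(2.81,77,160)
```

```text
7.3 [485.35007724  93.00300699 148.95842205] [-0.40763303  1.03170198  3.42562597]
red 183 [489.71786557 106.97477726  76.37603919] bearing 2.617029853848018
peg 11 [480.82481282  67.27030866  78.91471002] bearing -3.137337234963063
2.81 p [485.5  92.7 160. ] off [-0.03  0.03 -1.12] rot [ 0.01 -0.01 -0.32]
```

It popped: the button follows the finger to 76.4 mm. I lift straight clear and back away.

Emit:
step_arm(plan=[{"offset":[0,0,-0.5],"rot":[0,0,0],"gripper":0},{"offset":[0,0,-1.5],"rot":[0,0,0],"gripper":0},{"offset":[0,0,-4],"rot":[0,0,0],"gripper":0},{"offset":[0,0,-8],"rot":[0,0,0],"gripper":0},{"offset":[0,0,-12],"rot":[0,0,0],"gripper":0},{"offset":[0,0,-15],"rot":[0,0,0],"gripper":0},{"offset":[0,0,-15],"rot":[0,0,0],"gripper":0},{"offset":[0,0,-15],"rot":[0,0,0],"gripper":0},{"offset":[0,0,-15],"rot":[0,0,0],"gripper":0}])

```text
time_s: 8.25
eef_pos: [484.8, 92.9, 297.7]
ee_rot: [-0.001, 0.816, 0.578, -0.001]
force: [0.3, -0.5, -0.3]
grip_width: -0.001
grip_force: 0.0
```

Run:
```python
from h import *
c=look();print(sense()["dq"].round(3))
cv2.imwrite("pics/s5.png",cv2.resize(c["color"][170:310,220:380,::-1],None,fx=4,fy=4,interpolation=cv2.INTER_CUBIC))
```

```text
8.25 [484.84712198  92.92808049 297.6525551 ] [ 0.28445579 -0.5444154  -0.26562769]
red 250 [490.22417821 102.41196439  78.26475072] bearing 2.670442384421272
peg 51 [481.95361877  66.97063311  91.16576391] bearing -3.133349268331177
[ 0.001  0.002 -0.003 -0.     0.    -0.001]
```

View pics/s5.png

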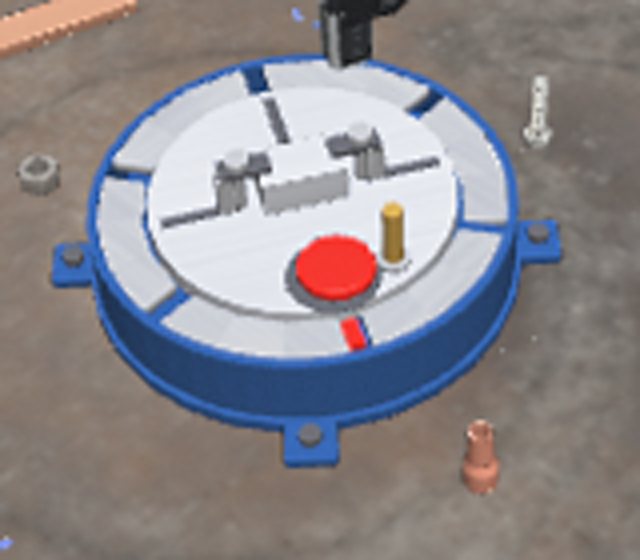

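The button is fully up (78.3 mm) at bearing 2.67. The dog stands flush in the next notch, and the bolt, nut and cup have not moved.

```bash
python3 -c "
from rig import *
print(finish_job())"
```

```text
the job is handed in; nothing more can be done
None
```

The plate is turned anticlockwise to the very next notch and locked there, with the button fully up and the bolt, nut and cup untouched; the job was handed in at about 8.3 s.

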